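# Load the carving rack with the seal stones in reverse order

### The job

Move the four seal stones from the pale stock rack into the pockets of the dark carving rack so that their row is reversed: the stone that stands leftmost now ends in the rightmost pocket, the second from the left in the second pocket from the right, and so on (the coloured tags on the stock rack show where each stone stood). Each must stand upright on the floor of its pocket; set them down rather than dropping them, and leave the blue paste jar where it is.

Things in the scene. Friction and masses are not known exactly. Their poses are not given: they have to be found in the camera images.
- seal_red: deep red loose seal stone, an upright square prism 28 x 28 mm, plain to 54 mm high, with a dome on top, at most 66 mm high in all, about 130 g. Origin: centre of its underside; z up, x and y square to its side faces. It starts upright on the stock rack (underside 12 mm above the bench), turned up to 0.2 rad from the rack.
- seal_yellow: amber yellow loose seal stone, an upright square prism 28 x 28 mm, plain to 54 mm high, with a smaller square step on top, at most 66 mm high in all, about 130 g. Origin: centre of its underside; z up, x and y square to its side faces. It starts upright on the stock rack (underside 12 mm above the bench), turned up to 0.2 rad from the rack.
- seal_green: jade green loose seal stone, an upright square prism 28 x 28 mm, plain to 54 mm high, with a round ridge on top, at most 66 mm high in all, about 130 g. Origin: centre of its underside; z up, x and y square to its side faces. It starts upright on the stock rack (underside 12 mm above the bench), turned up to 0.2 rad from the rack.
- seal_white: creamy white loose seal stone, an upright square prism 28 x 28 mm, plain to 54 mm high, with a flat round disc on top, at most 66 mm high in all, about 130 g. Origin: centre of its underside; z up, x and y square to its side faces. It starts upright on the stock rack (underside 12 mm above the bench), turned up to 0.2 rad from the rack.
- tag_red: deep red flat tag 18 x 28 x 4 mm fixed on the robot-side edge of the stock rack, marking the place where the seal of the same colour stood at the start: that place is 50 mm from the tag towards its +x (within 4 mm). Origin: centre of its underside, 12 mm above the bench; axes parallel to the stock rack's.
- tag_yellow: amber yellow flat tag 18 x 28 x 4 mm fixed on the robot-side edge of the stock rack, marking the place where the seal of the same colour stood at the start: that place is 50 mm from the tag towards its +x (within 4 mm). Origin: centre of its underside, 12 mm above the bench; axes parallel to the stock rack's.
- tag_green: jade green flat tag 18 x 28 x 4 mm fixed on the robot-side edge of the stock rack, marking the place where the seal of the same colour stood at the start: that place is 50 mm from the tag towards its +x (within 4 mm). Origin: centre of its underside, 12 mm above the bench; axes parallel to the stock rack's.
- tag_white: creamy white flat tag 18 x 28 x 4 mm fixed on the robot-side edge of the stock rack, marking the place where the seal of the same colour stood at the start: that place is 50 mm from the tag towards its +x (within 4 mm). Origin: centre of its underside, 12 mm above the bench; axes parallel to the stock rack's.
- stock_rack: pale plywood board fixed to the bench, 110 (x) x 220 (y) x 12 mm, with lips 4 mm high at its far edge and ends. The seals start on it in a row at y = -75, -25, 25, 75 mm, x = 16 mm, the tags at x = -34 mm. Origin: centre of its underside, on the bench; +y is its left end seen from the robot, +x away from the robot (turned up to 0.25 rad).
- carving_rack: dark wooden rack fixed to the bench left or right of the stock rack, 56 (x) x 206 (y) x 21 mm high. Four open pockets 44 x 44 mm, blue floors, centres at x = 0, y = -75, -25, 25, 75 mm; floors 12 mm above the bench, 6 mm walls rising 9 mm over them. Origin: centre of underside, on the bench; +y is its left end seen from the robot, +x away from it (turned up to 0.25 rad).
- paste_jar: bystander: blue porcelain paste jar, round, 74 mm across, 43 mm high, standing loose on the bench beyond the racks. Origin: centre of its underside.

How it is judged:
By the outcome, as a careful person would: the job done as asked, in the order asked, and still so for the second after the job is handed in, with the robot touching nothing.
It also fails if it takes over 104 s, if anything falls off the work surface, if the arm or the gripper's body presses on something with over 40 N, if the wrist force passes 120 N, or if a joint passes its speed limit or range.

### The arm

A 7-joint arm with a two-finger parallel gripper is mounted at the origin on the work surface. World frame = base frame: x ahead of the robot, y to its left, z up, the work surface at z = 0. Lengths are in m, angles in rad, forces in N, time in s.
With the tool pointing down it reaches from about 0.4 to 0.9 m from the base axis. Payload 5.5 kg.
Tool frame: the origin (TCP) lies midway between the tips of the shut fingers; the grasp point (between the pads) lies 19 mm behind it (manip.grip_depth is the distance from the TCP to the grasp point, in m); z points along the fingers, y is the line along which they close (so a half turn about z gives the same grasp; the last joint's range is limited). The gripper opens to 92 mm and grips with 3 to 60 N. Pads are 19 mm wide; open, the fingers measure 130 mm over their backs; the gripper's body (75 mm by 190 mm) begins 47 mm behind the grasp point.
Start: joints at [-0.847, 0.501, -0.427, 1.55, 0.221, 1.138, -0.21], TCP at [0.289, 0.582, 0.227] pointing down, gripper open.
Joint ranges: [-2.88, 2.88], [-0.31, 2.03], [-1.54, 1.56], [0.2, 2.42], [-1.41, 4.55], [0.19, 2.02], [-2.57, 2.57]. Speed limits (rad/s): [2.57, 2.57, 3.14, 3.14, 3.14, 3.14, 3.14].

### API

Orientations are given as a unit quaternion [x, y, z, w].
In Python, from bench import manip, effector, viewer gives the robot as it stands. Calls block until the motion is done:
- manip.move_pose(position, orientation): joint-space move of the TCP to a pose.
- manip.servo_line(position, ori=None, vel=0.15): straight line of the TCP; ori=None keeps the orientation; vel is the mean speed in m/s.
- manip.movej(angles): joint-space move.
- effector.open_jaws() and effector.close(f_grip=None): open the fingers fully, or close them until they stop; f_grip is the grip in N (None keeps the last).
- manip.sleep(seconds).
- manip.solve_ik(position, orientation): joint angles nearest the present ones, or None.
- viewer.get_image(name): name is "side" or "top"; returns the picture (400x640x3 uint8, red, green, blue); there is no depth.
- viewer.get_calibration(name): a dict with "vfov" (degrees; the focal length in pixels is half the picture's height over the tangent of half this angle, whatever the lens; pixels are square), "cx", "cy" (the principal point, pixels), "eye" and "attitude" of the camera in the world. Camera axes: x right, y down, z forward; pixel columns grow to the right and rows downward; lengths in m; the calibration is good to about 2 mm. A picture is of the moment at which its call begins. get_calibration takes no time and is no camera call.
A pose or a line that the arm cannot do raises manip.PlanningError and nothing moves.
- manip.hand_in(): hands the job in; it is judged then, once.
Readings, each from a call of its own:
- manip.current_clock(): time.
- manip.current_q(): joint angles.
- manip.current_joint_velocities(): joint speeds.
- manip.current_tau(): joint torques, N m.
- manip.current_tool_pos(): TCP position.
- manip.current_tcp_rot(): TCP orientation.
- manip.current_force(): force on the tool from outside, world axes, zero at the start.
- manip.current_wrist_torque(): the same for the moment, N m.
- manip.current_finger_gap(): finger opening in m.
- manip.current_gripper_force(): force on a finger pad.
Only numpy, scipy, OpenCV 4.12 (cv2) and the standard library are available. Lean on these libraries where they do the work, as an engineer would, in place of code of your own. Each camera call takes 0.05 s, during which the arm holds its last target. There are 200 camera calls.

## Working session

There is one attempt and no reset: what is moved stays moved. The work goes in short steps, each a Python script; the robot and the scene stay as the last script left them, time stands still between calls to the robot, and variables do not carry over. Pictures are saved under pics/ and viewed, at most 14 in all, crops included, and the job is handed in when it is done.

```bash
ls; mkdir -p pics
python3 - <<'E'
from bench import manip, effector, viewer
import cv2
for n in("top","side"):
    im=viewer.get_image(n); cv2.imwrite(f"pics/{n}0.png",im[:,:,::-1]); print(viewer.get_calibration(n))
print(manip.current_tcp_rot(),manip.current_clock(), manip.grip_depth)
E
```

```text
pics
{'vfov': 49.98599081018695, 'cx': 314.66851591522004, 'cy': 201.4101241358099, 'eye': array([ 0.41381869, -0.00593281,  1.06591285]), 'attitude': array([-0.68872123,  0.7180297 , -0.07105797,  0.07104352])}
{'vfov': 51.25789027472736, 'cx': 318.43030501031285, 'cy': 190.6328747669802, 'eye': array([ 0.4975224 , -0.66873571,  0.53285544]), 'attitude': array([ 0.88997572, -0.08310709,  0.04683768, -0.44591778])}
[ 2.28316169e-01  9.73586638e-01 -8.56369167e-04 -2.26732980e-04] 0.1 0.0188
```

View pics/top0.png

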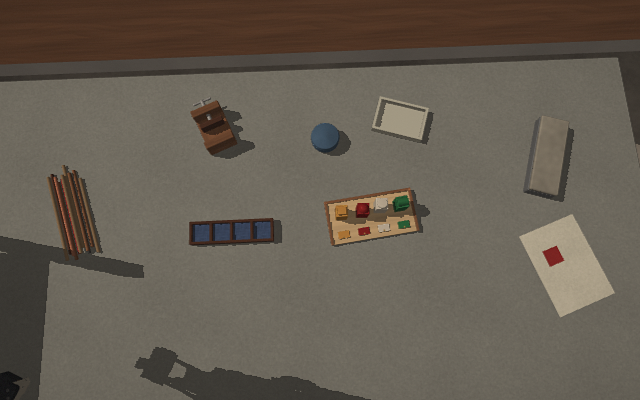

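View pics/side0.png

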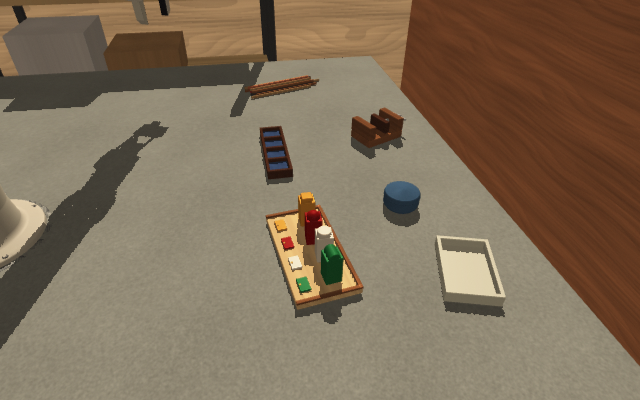

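Row from left: yellow (341,211), red (362,210), white (381,203), green (402,203); the carving rack's pockets lie at (203..263,232), on the left, with the jar at (325,138). Next I fit both racks from the tags and floors, and the seals from their silhouettes.

```bash
cat > util.py <<'E'
import numpy as np, cv2
from scipy.spatial.transform import Rotation as R
from scipy.optimize import least_squares, minimize
from bench import viewer
class Cam:
    def __init__(s,n):
        c=viewer.get_calibration(n); s.f=200/np.tan(np.radians(c['vfov']/2)); s.c=np.array([c['cx'],c['cy']])
        s.e=c['eye']; s.M=R.from_quat(c['attitude']).as_matrix()
    def proj(s,P):
        p=(np.atleast_2d(P)-s.e)@s.M; return p[:,:2]/p[:,2:]*s.f+s.c
    def back(s,uv,z):
        d=s.M@np.r_[(np.array(uv)-s.c)/s.f,1]; return s.e+d*(z-s.e[2])/d[2]
def mask(im,col):
    h,sa,v=[a.astype(int) for a in cv2.split(cv2.cvtColor(im,cv2.COLOR_RGB2HSV))]
    m={'red':((h<6)|(h>172))&(sa>170)&(v>50),'yellow':(h>12)&(h<24)&(sa>165)&(v>110),
       'green':(h>55)&(h<90)&(sa>110)&(v>30),'white':(sa<60)&(v>130),'floor':(h>100)&(h<130)&(sa>80)&(v>35)}[col]
    return m.astype(np.uint8)
def blobs(m,x0,x1,y0,y1,amin=15):
    k=np.zeros_like(m); k[y0:y1,x0:x1]=m[y0:y1,x0:x1]
    n,l,st,ce=cv2.connectedComponentsWithStats(k,connectivity=4)
    return [(ce[i],st[i],l==i) for i in range(1,n) if st[i][4]>=amin]
def place(p,l):   # p=(x,y,yaw), l local Nx3
    c,s=np.cos(p[2]),np.sin(p[2]); l=np.atleast_2d(l); return np.c_[p[0]+c*l[:,0]-s*l[:,1],p[1]+s*l[:,0]+c*l[:,1],l[:,2]]
def fit(cam,loc,uv,p0):
    r=least_squares(lambda p:(cam.proj(place(p,loc))-uv).ravel(),p0); return r.x,r.fun
E
cat > m1.py <<'E'
from util import *
T=Cam('top');S=Cam('side')
it=cv2.imread('pics/top0.png')[:,:,::-1].copy(); is_=cv2.imread('pics/side0.png')[:,:,::-1].copy()
np.set_printoptions(precision=4,suppress=True)
cols=['yellow','red','white','green']; ys=[.075,.025,-.025,-.075]
uv={}
for c in cols:
    for n,im,b in(('top',it,(328,418,190,242)),('side',is_,(268,360,190,300))):
        for ce,st,_ in blobs(mask(im,c),*b): print(c,n,ce,st)
fl=sorted([b[0] for b in blobs(mask(it,'floor'),185,280,215,250,60)],key=lambda a:a[0]); print(np.array(fl))
if len(fl)==4:
    print('carv',fit(T,[[0,y,.012] for y in ys],np.array(fl),[.35,.2,0]))
cv2.imwrite('pics/crop.png',np.hstack([cv2.resize(it[185:247,323:423],None,fx=4,fy=4,interpolation=2),np.zeros((248,8,3),np.uint8),cv2.resize(is_[185:305,260:365],(217,248),interpolation=2)])[:,:,::-1])
E
python3 m1.py
```

```text
yellow top [340.6    210.2818] [335 205  13  12 110]
yellow top [343.5882 234.1912] [338 231  12   8  68]
yellow side [305.8153 204.0174] [298 192  18  34 287]
yellow side [280.301  225.1165] [275 220  12  12 103]
red top [362.3939 209.4485] [356 203  13  14 165]
red top [363.6857 230.5857] [358 227  12   8  70]
red side [311.6253 224.726 ] [305 210  17  35 427]
red side [287.2661 242.7064] [281 237  13  13 109]
white top [380.048 202.792] [374 198  14  12 125]
white top [383.3239 227.2254] [378 224  12   8  71]
white side [328.7168 214.2655] [ 268  190   92   88 2825]
white side [323.6146 229.5833] [316 226  15   8  96]
white side [275.255  276.4353] [268 231  23  69 804]
white side [294.9806 261.5437] [289 256  13  12 103]
green top [400.672  202.9409] [393 196  16  15 186]
green top [403.4333 223.7833] [398 221  12   7  60]
green side [331.1145 264.1201] [321 244  22  41 716]
green side [303.2721 284.3676] [296 277  15  16 136]
[[200.8683 232.465 ]
 [220.6494 231.5817]
 [241.68   230.548 ]
 [261.8041 229.6122]]
carv (array([0.5627, 0.1989, 0.0059]), array([ 0.0669,  0.0246,  0.5028, -0.0496, -0.3211,  0.0271, -0.2487,
        0.0063]))
```

View pics/crop.png

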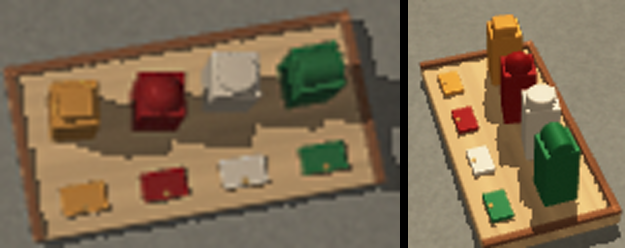

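```bash
cat > m2.py <<'E'
from m1 import *
tags={c:[b for b in blobs(mask(it,c),328,418,220,242)][0][0] for c in cols}
loc=[[-.034,y,.016] for y in ys]
ps,r=fit(T,loc,np.array([tags[c] for c in cols]),[.55,-.08,0]); print('stock',ps,r)
tside=np.array([[280.3,225.1],[287.27,242.7],[294.98,261.5],[303.27,284.37]]); print('side check of tags',(S.proj(place(ps,loc))-tside).ravel())
sq=np.array([[a,b] for a in(-1,1) for b in(-1,1)])
L=np.vstack([np.c_[sq*.014,np.full(4,z)] for z in(.012,.066)]+[np.c_[sq*.009,np.full(4,.078)]])
def sil(cam,p,shape=(400,640)):
    h=cv2.convexHull(cam.proj(place(p,L)).astype(np.float32))
    m=np.zeros((shape[0],shape[1]),np.uint8); cv2.fillPoly(m,[np.round((h+.5)*4*16-8).astype(np.int32)],1,shift=4); return m
up=lambda m:cv2.resize(m,None,fx=4,fy=4,interpolation=cv2.INTER_NEAREST)
x0,y0,x1,y1=260,180,430,310
class Sub: 
    def __init__(s,c): s.c=c
    def proj(s,P): return s.c.proj(P)-[x0,y0]
ms={}
for c in cols:
    bt=max(blobs(mask(it,c),328,418,190,222),key=lambda b:b[1][4])[2].astype(np.uint8)
    bt=up(bt[y0:y1,x0:x1]); bs=None
    if c in('red','green','yellow'):
        bs=max(blobs(mask(is_,c),296,360,188,300),key=lambda b:b[1][4])[2].astype(np.uint8); bs=up(bs[y0:y1,x0:x1])
    def cost(p,det=False):
        s=sil(Sub(T),p,((y1-y0)*4,(x1-x0)*4)); k=[1-(s&bt).sum()/(s|bt).sum()]
        if c=='green': s=sil(Sub(S),p,s.shape); k.append(1-(s&bs).sum()/(s|bs).sum())
        return k if det else sum(k)
    n=place(ps,[[.016,ys[cols.index(c)],0]])[0]
    best=min((minimize(lambda q:cost([q[0],q[1],q[2]]),[n[0],n[1],ps[2]+dy],method='Nelder-Mead',options=dict(initial_simplex=np.array([n[0],n[1],ps[2]+dy])+np.array([[0,0,0],[.006,0,0],[0,.006,0],[0,0,.1]]))) for dy in(-.15,0,.15)),key=lambda r:r.fun)
    print(c,'nominal',n[:2],'fit',best.x,'rel yaw',best.x[2]-ps[2],cost(best.x,True))
E
python3 m2.py | grep -v ' top \| side \['
```

```text
[[200.8683 232.465 ]
 [220.6494 231.5817]
 [241.68   230.548 ]
 [261.8041 229.6122]]
carv (array([0.5627, 0.1989, 0.0059]), array([ 0.0669,  0.0246,  0.5028, -0.0496, -0.3211,  0.0271, -0.2487,
        0.0063]))
stock [ 0.5865 -0.1481  0.1306] [ 0.0261 -0.0546 -0.1045  0.0842  0.1673 -0.0122 -0.0889 -0.0171]
side check of tags [-0.434  -1.4181 -0.5031 -1.3358 -0.5689 -0.549  -0.3447 -1.6029]
yellow nominal [ 0.5926 -0.0716] fit [ 0.5948 -0.0722 -0.1194] rel yaw -0.25001948036985544 [np.float64(0.42833769633507857)]
red nominal [ 0.5991 -0.1212] fit [ 0.5977 -0.1253  0.13  ] rel yaw -0.000678238774343809 [np.float64(0.21483909415971392)]
white nominal [ 0.6056 -0.1708] fit [ 0.6102 -0.1688  0.1918] rel yaw 0.06111111111111106 [np.float64(0.43294584632832434)]
green nominal [ 0.6121 -0.2203] fit [ 0.6096 -0.2186  0.0235] rel yaw -0.10713878915130995 [np.float64(0.20672179247799416), np.float64(0.09711888554693682)]
```

```bash
sed -i "s/^    n=place/    L[:4,2]=.064 if c in('yellow','white') else .012\n    n=place/" m2.py; python3 m2.py | grep -v ' top \| side \['|grep fit
```

```text
yellow nominal [ 0.5926 -0.0716] fit [ 0.5934 -0.0714  0.0029] rel yaw -0.12773084431472825 [np.float64(0.2448275862068966)]
red nominal [ 0.5991 -0.1212] fit [ 0.5977 -0.1253  0.13  ] rel yaw -0.000678238774343809 [np.float64(0.21483909415971392)]
white nominal [ 0.6056 -0.1708] fit [ 0.6071 -0.165  -0.0193] rel yaw -0.14990104881115682 [np.float64(0.20836820083682006)]
green nominal [ 0.6121 -0.2203] fit [ 0.6096 -0.2186  0.0235] rel yaw -0.10713878915130995 [np.float64(0.20672179247799416), np.float64(0.09711888554693682)]
```

```bash
cat > act.py <<'E'
from util import *
from bench import manip, effector
SEAL={'yellow':(.593,-.0715,.04),'red':(.598,-.123,.02),'white':(.6065,-.168,.08),'green':(.611,-.2195,.18)}
CARV=(.5627,.1989,.0059); DST={'yellow':-.075,'red':-.025,'white':.025,'green':.075}
ZG,ZH=.030,.150
def quat(yaw,sgn):
    y=sgn*np.array([np.cos(yaw),np.sin(yaw),0]); z=np.array([0,0,-1.]); return R.from_matrix(np.c_[np.cross(y,z),y,z]).as_quat()
def over(x,y,yaw):
    q0=manip.current_q(); best=None
    for s in(1,-1):
        q=quat(yaw,s); j=manip.solve_ik([x,y,ZH],q); jl=manip.solve_ik([x,y,ZG],q)
        if j is None or jl is None: continue
        d=np.abs(np.array(j)-q0).max()
        if best is None or d<best[0]: best=(d,q)
    manip.move_pose([x,y,ZH],best[1])
def shot(name,x0,x1,y0,y1,k):
    im=viewer.get_image('top'); s=viewer.get_image('side')
    cv2.imwrite(f'pics/{name}_t.png',im[:,:,::-1]); cv2.imwrite(f'pics/{name}_s.png',s[:,:,::-1])
def pick(c):
    x,y,w=SEAL[c]; over(x,y,w); manip.servo_line([x,y,ZG],vel=.12); effector.close(f_grip=25)
    g=manip.current_finger_gap(); print(c,'gap',g,'F',manip.current_gripper_force(),'f',manip.current_force())
    manip.servo_line([x,y,ZH],vel=.12); print(' lifted gap',manip.current_finger_gap(),manip.current_clock()); return abs(g-.028)<.003
def put(c,dx=0,dy=0):
    p=place(CARV,[[dx,DST[c]+dy,0]])[0]; over(p[0],p[1],CARV[2])
    manip.servo_line([p[0],p[1],.05],vel=.12); manip.servo_line([p[0],p[1],ZG+.0005],vel=.04)
    print(' down f',manip.current_force(),manip.current_tool_pos()); effector.open_jaws(); manip.servo_line([p[0],p[1],ZH],vel=.12); print(' t',manip.current_clock())
E
python3 - <<'E'
from act import *
effector.open_jaws()
ok=pick('yellow'); print(ok); shot('held',0,0,0,0,1)
a=cv2.imread('pics/held_t.png')[160:260,310:440]; b=cv2.imread('pics/held_s.png')[130:310,230:380]
cv2.imwrite('pics/held.png',np.hstack([cv2.resize(a,(416,320)),cv2.resize(b,(267,320))]))
E
```

```text
yellow gap 0.028090561921832916 F 24.998911321163177 f [0.95920867 0.23572862 0.6729463 ]
 lifted gap 0.02780238268457146 6.1917
True
```

View pics/held.png

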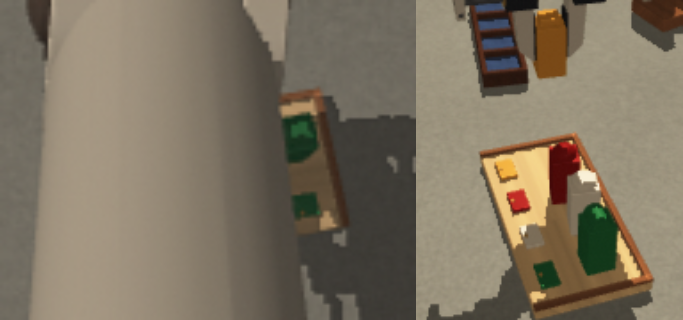

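The yellow stone hangs upright and gripped at its 28 mm width; the other three stones haven't moved. I'll place it and look at the result.

Run:
```python
from act import *
put('yellow'); ok=pick('red'); print(ok); shot('p1',0,0,0,0,1)
a=cv2.imread('pics/p1_t.png')[205:255,180:285]; b=cv2.imread('pics/p1_s.png')[110:300,235:375]
cv2.imwrite('pics/p1.png',np.hstack([cv2.resize(a,(480,240),interpolation=cv2.INTER_CUBIC),cv2.resize(b,(177,240))]))
```

```text
down f [-0.68711387  0.59776327 -1.35830728] [0.56295314 0.12387638 0.03012431]
 t 10.9833
red gap 0.02876089883006199 F 24.216842651367188 f [-0.36207179 -0.68656909 -0.05302269]
 lifted gap 0.02823726450366009 15.2667
True
```

View pics/p1.png

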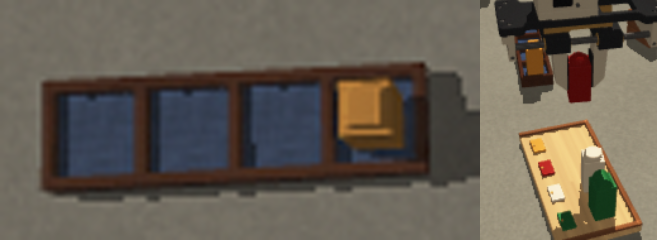

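Yellow stands upright inside the rightmost pocket, clear of the walls, and red is held. I'll do the rest.

Run:
```python
from act import *
put('red')
for c in('white','green'):
    if not pick(c): print('BAD'); break
    put(c)
manip.servo_line([.45,.0,.25],vel=.25)
manip.sleep(.3); shot('p2',0,0,0,0,1); print(manip.current_clock())
a=cv2.imread('pics/p2_t.png')[120:260,180:430]; b=cv2.imread('pics/p2_s.png')[100:300,235:435]
cv2.imwrite('pics/p2.png',np.hstack([cv2.resize(a,(500,280),interpolation=cv2.INTER_CUBIC),cv2.resize(b,(280,280))]))
```

```text
down f [ 0.55275028  0.36239649 -0.58564334] [0.56266949 0.17385083 0.03014928]
 t 20.3917
white gap 0.028575485163691624 F 24.174843728542328 f [0.69813805 0.30609526 0.02849515]
 lifted gap 0.02825027196710374 24.9917
 down f [ 0.20232414 -0.25305677 -1.3136826 ] [0.56234958 0.22382178 0.03009413]
 t 30.3333
green gap 0.028264607635614388 F 24.636778235435486 f [-0.05205104 -0.45289964  1.02863796]
 lifted gap 0.028039075754734667 35.275
 down f [ 0.49755517 -1.40791944 -1.66252251] [0.56204204 0.27380246 0.03007216]
 t 40.9583
42.7583
```

View pics/p2.png

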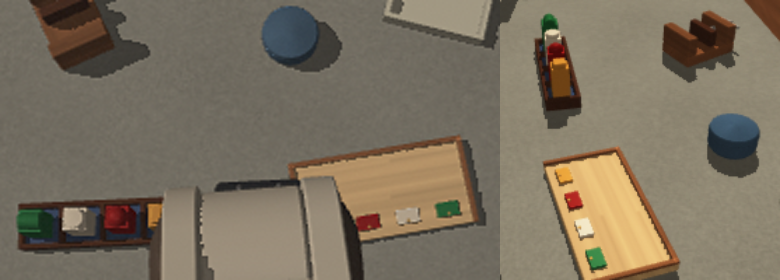

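Left to right the carving rack now reads green, white, red, yellow, and the jar hasn't moved. One close crop to check the seating.

Run:
```python
import cv2,numpy as np
a=cv2.imread('pics/p2_t.png')[212:252,183:263]; b=cv2.imread('pics/p2_s.png')[100:180,250:310]
cv2.imwrite('pics/p3.png',np.hstack([cv2.resize(a,(480,240),interpolation=cv2.INTER_CUBIC),cv2.resize(b,(180,240),interpolation=cv2.INTER_CUBIC)]))
```

```text
(no output)
```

View pics/p3.png

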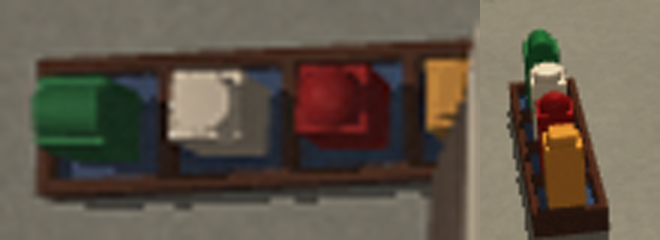

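All four are upright, with blue floor visible around their bases; the apparent lean outward is perspective. I'm handing in.

```bash
python3 -c "
from bench import manip
print(manip.hand_in())"
```

```text
the job is handed in; nothing more can be done
None
```

The four seals now stand upright in the carving rack in reversed order (left to right: green, white, red, yellow), the paste jar is where it was, and the job was handed in at about 43 s.

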